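Line up turned blanks by size on the marking fixture

TASK

Line up the four turned aluminium blanks on the marking fixture in order of size, one standing upright in the middle of each round pad: the smallest on the pad next to the tall stop block, then each next larger one, the largest on the pad at the far end. Leave the small blue-capped jar where it stands, and let go of everything at the end.

Things in the scene. Friction and masses are not known exactly. Their poses are not given: they have to be found in the camera images.
- blank_s: the smallest of four turned blanks: a plain upright bare-aluminium cylinder, 22 mm in diameter, 40 mm tall, about 41 g (up to a quarter more or less), with a chamfer and a shallow turned groove near its top and a dark bore in the middle of the top. It starts standing loose on the table. Origin: centre of its underside; z points up along its axis.
- blank_m: the second smallest of four turned blanks: a plain upright bare-aluminium cylinder, 30 mm in diameter, 48 mm tall, about 92 g (up to a quarter more or less), with a chamfer and a shallow turned groove near its top and a dark bore in the middle of the top. It starts standing loose on the table. Origin: centre of its underside; z points up along its axis.
- blank_l: the second largest of four turned blanks: a plain upright bare-aluminium cylinder, 38 mm in diameter, 56 mm tall, about 171 g (up to a quarter more or less), with a chamfer and a shallow turned groove near its top and a dark bore in the middle of the top. It starts standing loose on the table. Origin: centre of its underside; z points up along its axis.
- blank_xl: the largest of four turned blanks: a plain upright bare-aluminium cylinder, 46 mm in diameter, 64 mm tall, about 287 g (up to a quarter more or less), with a chamfer and a shallow turned groove near its top and a dark bore in the middle of the top. It starts standing loose on the table. Origin: centre of its underside; z points up along its axis.
- pad_a: round dark steel pad, white cross on top, 56 mm across, 6 mm thick, fixed on an 8 mm thick aluminium plate (84 x 360 mm): its top is 14 mm above the table. First of four equal pads, a to d from the robot's right (-y) to left, about 66 mm apart, up to 8 mm off line, row turned up to 0.22 rad. Origin: centre of its underside, z up, y along the row towards pad_d.
- pad_b: round dark steel pad, white cross on top, 56 mm across, 6 mm thick, fixed on an 8 mm thick aluminium plate (84 x 360 mm): its top is 14 mm above the table. Second of four equal pads, a to d from the robot's right (-y) to left, about 66 mm apart, up to 8 mm off line, row turned up to 0.22 rad. Origin: centre of its underside, z up, y along the row towards pad_d.
- pad_c: round dark steel pad, white cross on top, 56 mm across, 6 mm thick, fixed on an 8 mm thick aluminium plate (84 x 360 mm): its top is 14 mm above the table. Third of four equal pads, a to d from the robot's right (-y) to left, about 66 mm apart, up to 8 mm off line, row turned up to 0.22 rad. Origin: centre of its underside, z up, y along the row towards pad_d.
- pad_d: round dark steel pad, white cross on top, 56 mm across, 6 mm thick, fixed on an 8 mm thick aluminium plate (84 x 360 mm): its top is 14 mm above the table. Fourth of four equal pads, a to d from the robot's right (-y) to left, about 66 mm apart, up to 8 mm off line, row turned up to 0.22 rad. Origin: centre of its underside, z up, y along the row towards pad_d.
- stop: tall upright bare-steel stop block, 50 mm across the row, 20 mm along it, 60 mm tall, fixed on the plate at one end of the row, beyond pad_a or pad_d (it varies), about 62 mm from that pad's centre. The opposite end has only a low steel strip, 10 mm tall. Origin: centre of its underside (8 mm above the table), z up, y along the row.
- pot: bystander: small lidded jar with a blue cap and paper label, 48 mm in diameter, 58 mm tall, standing loose on the table among the blanks, at least 90 mm from them (centre to centre). Origin: centre of its underside. To be left where it is.
Mind the look-alikes: they are no part of the job. Leave any orange or purple look-alike of the blank_m alone.

How it is judged:
At the end, for the whole second after the job is handed in: Counting pads from the one next to the tall stop block, they carry the smallest, second smallest, second largest and largest blank; each blank's axis is within 12 mm of its pad's centre, its underside on the pad's top (within 3 mm), upright within 0.1 rad, at rest and released (((horizontal distance between stop and pad_a below 0.1 m and horizontal distance between blank_s and pad_a below 0.012 m and z of blank_s in the frame of pad_a between 0.003 and 0.009 m and horizontal distance between blank_m and pad_b below 0.012 m and z of blank_m in the frame of pad_b between 0.003 and 0.009 m and horizontal distance between blank_l and pad_c below 0.012 m and z of blank_l in the frame of pad_c between 0.003 and 0.009 m and horizontal distance between blank_xl and pad_d below 0.012 m and z of blank_xl in the frame of pad_d between 0.003 and 0.009 m) or (horizontal distance between stop and pad_d below 0.1 m and horizontal distance between blank_s and pad_d below 0.012 m and z of blank_s in the frame of pad_d between 0.003 and 0.009 m and horizontal distance between blank_m and pad_c below 0.012 m and z of blank_m in the frame of pad_c between 0.003 and 0.009 m and horizontal distance between blank_l and pad_b below 0.012 m and z of blank_l in the frame of pad_b between 0.003 and 0.009 m and horizontal distance between blank_xl and pad_a below 0.012 m and z of blank_xl in the frame of pad_a between 0.003 and 0.009 m)) and angle between each of blank_s, blank_m, blank_l, blank_xl's own z axis and vertical below 0.1 rad and linear speed of each of blank_s, blank_m, blank_l, blank_xl below 0.02 m/s and angular speed of each of blank_s, blank_m, blank_l, blank_xl below 0.2 rad/s and contact force between each of blank_s, blank_m, blank_l, blank_xl and the fingers below 0.1 N); the robot touches nothing.
It fails at once if the blue-capped jar is moved more than 20 mm or knocked over (distance of pot from where it was at the start of the episode above 0.02 m or angle between pot's own z axis and vertical above 0.5 rad).
It also fails if it takes over 102 s, if anything falls off the work surface, if the arm or the gripper's body presses on something with over 40 N, if the wrist force passes 120 N, or if a joint passes its speed limit or range.

ROBOT

A 6-joint arm with a two-finger parallel gripper is mounted at the origin on the work surface. World frame = base frame: x ahead of the robot, y to its left, z up, the work surface at z = 0. Lengths are in m, angles in rad, forces in N, time in s.
With the tool pointing down it reaches from about 0.35 to 0.775 m from the base axis. Payload 7.3 kg.
Tool frame: the origin (TCP) lies between the finger pads; the fingertips stand 19 mm ahead of it and the grasp point (between the pads) is the TCP (r.nose_length is the distance from the TCP to the fingertips, in m); z points along the fingers, y is the line along which they close (so a half turn about z gives the same grasp; the last joint's range is limited). The gripper opens to 92 mm and grips with 3 to 60 N. Pads are 19 mm wide; open, the fingers measure 130 mm over their backs; the gripper's body (75 mm by 190 mm) begins 47 mm behind the grasp point.
Start: joints at [-1.388, 0.342, 1.524, -0, 1.275, -0.146], TCP at [0.17, -0.497, 0.246] pointing down, gripper open.
Joint ranges: [-2.53, 2.53], [-0.77, 2.02], [0.04, 2.7], [-1, 4.14], [0.28, 2.66], [-3.11, 3.11]. Speed limits (rad/s): [2.57, 2.57, 3.14, 3.14, 3.14, 3.14].

INTERFACE

Orientations are given as a unit quaternion [w, x, y, z].
In Python, from cell import monitor, imaging, ticket, r gives the robot as it stands.
- The arm moves only by the shell command python3 -m pendant 'ROWS'. ROWS is JSON, a list of rows, each an object with "xyz": the shift along the tool's x, y, z in m, a list of three; "angular": the turn, a rotation vector about the tool's x, y, z in degrees, a list of three; "fingers": the closure, from 0 (fully open) to 1 (shut). In form: [{"xyz": [x, y, z], "angular": [rx, ry, rz], "fingers": fingers}, ...]. A call has 1 to 5 rows; each row is the pose to reach, as a shift and turn from the pose commanded when the call began, along the tool's axes at that moment; what a row does not reach only later rows make up. A row lasts 1/8 s, in which the tool goes at most 62.5 mm and 10.7 degrees, less where a joint would pass 70% of its speed; a pose out of reach is approached as far as the arm can. A call with a gripper value outside its range is refused whole. The fingers move at their own pace and stop on an object; the grip force is fixed at half the most. Time passes only in rows, so rows that repeat a pose let the fingers close. It gives the time, the measured TCP pose, the force, the opening and the grip force at its end, in the units of the state.
- monitor.observe(): the state, without advancing time (a new reading comes with each control period).
- imaging.camera(name): name is "scene" or "top" or "wrist"; returns (picture, depth): 400x640x3 uint8, blue, green, red; 400x640 float32, m along the optical axis (not along the pixel's ray), 0 where there is no reading.
- imaging.camera_info(name): a dict with "fx", "fy", "cx", "cy" (pixels), "rvec" (rotation vector, rad) and "tvec" (3), from world to camera coordinates, as OpenCV has them; the wrist camera has in their place "mount" (4x4, takes a point from camera to tool coordinates, whose origin is the TCP and whose axes are the flange's). Camera axes: x right, y down, z forward; pixel columns grow to the right and rows downward; lengths in m; the calibration is good to about 2 mm. A picture is of the moment at which its call begins: read the wrist's pose just before it. camera_info takes no time and is no camera call.
- ticket.finish_job(): hands the job in; it is judged then, once.
The state is a dict: "time_s": time; "qpos": joint angles; "dq": joint speeds; "tau": joint torques, N m; "ee_pos": TCP position; "orientation": TCP orientation; "force": force on the tool from outside, world axes, zero at the start; "torque": the same for the moment, N m; "width": opening from 0.0 (shut) to 1.0 (fully open); "finger_force": force on a finger pad.
Only numpy, scipy, OpenCV 4.12 (cv2) and the standard library are available. Lean on these libraries where they do the work, as an engineer would, in place of code of your own. Each camera call takes 0.05 s, during which the arm holds its last target. There are 200 camera calls.

## Working session

There is one attempt and no reset: what is moved stays moved. The work goes in short steps, Python scripts to look and compute and a shell command to move; the robot and the scene stay as the last step left them, time stands still between calls to the robot, and variables do not carry over. Pictures are saved under pics/ and viewed, at most 14 in all, crops included, and the job is handed in when it is done.

```bash
ls; mkdir -p pics; python3 - <<'E'
from cell import monitor, imaging
import cv2
s=monitor.observe();print(s)
for n in("top","scene"):
    p,d=imaging.camera(n);cv2.imwrite(f"pics/{n}0.png",p)
    import numpy as np;np.save(f"{n}0.npy",d)
    print(n,imaging.camera_info(n))
print(imaging.camera_info("wrist"))
E
```

```text
pics
{'time_s': 0.0, 'qpos': array([-1.38801492e+00,  3.42716699e-01,  1.52501653e+00,  5.81429390e-06,
        1.27539084e+00, -1.45987969e-01]), 'dq': array([-7.47055240e-05,  5.85927192e-04,  3.99140727e-04,  4.65673448e-04,
       -3.90905498e-04,  1.32299116e-03]), 'tau': array([ 1.36288414e-03, -4.31230688e+01, -2.44214398e+01,  7.18992180e-02,
        5.60728332e-02, -1.16232263e-04]), 'ee_pos': array([ 0.16947082, -0.49649786,  0.24504823]), 'orientation': array([-7.65631670e-04,  9.86519085e-01,  1.63644459e-01, -1.13056563e-05]), 'force': array([-0.75447227, -0.23396777, -0.03929986]), 'torque': array([-6.83659499e-05, -2.61552183e-03, -9.94396810e-03]), 'finger_force': 0.0, 'width': 0.9994557101039888}
top {'fx': 367.13452244930613, 'fy': 367.13452244930613, 'cx': 319.753857473553, 'cy': 206.8329608192734, 'rvec': array([ 2.15988827, -2.13794708,  0.11259416]), 'tvec': array([0.00670045, 0.50469083, 0.78591939])}
scene {'fx': 409.2346212120341, 'fy': 409.2346212120341, 'cx': 318.9765381516675, 'cy': 197.2730450366802, 'rvec': array([ 1.64574816,  1.95954933, -0.76104033]), 'tvec': array([ 0.07175753, -0.3406673 ,  1.22773275])}
{'fx': 288.5450889422567, 'fy': 288.5450889422567, 'cx': 318.50771804755794, 'cy': 200.92446766692447, 'mount': array([[-2.33012514e-04, -9.55052021e-01, -2.96438159e-01,
         7.98799799e-02],
       [ 9.99999930e-01, -3.09040996e-04,  2.09614480e-04,
        -1.82301337e-04],
       [-2.91804277e-04, -2.96438089e-01,  9.55052027e-01,
        -1.40417555e-01],
       [ 0.00000000e+00,  0.00000000e+00,  0.00000000e+00,
         1.00000000e+00]])}
```

View pics/top0.png

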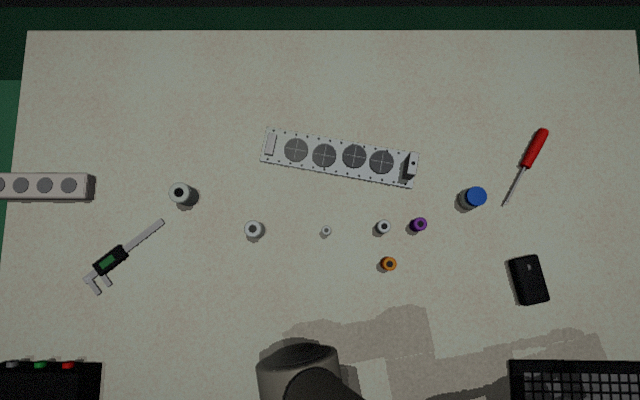

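View pics/scene0.png

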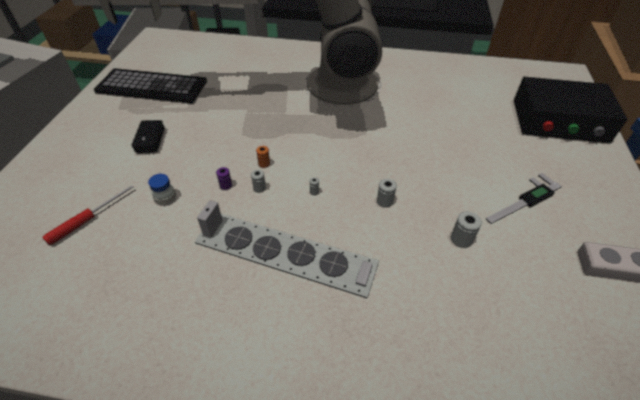

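The top view shows four bare-aluminium cylinders. From small to large they are s (326,231), m (383,227), l (254,230) and xl (181,193). The purple (418,224) and orange (388,264) cylinders are look-alikes, and the jar is at (475,197). The pads run a (381,161), b (354,156), c (324,155), d (296,150). The stop (411,165) stands at the right end, beyond pad_a, so s→a, m→b, l→c, xl→d. Next I'll measure positions and view one enlarged crop to confirm.

```bash
cat > h.py <<'E'
import numpy as np, cv2
from scipy.spatial.transform import Rotation as R
from cell import monitor, imaging
def pose():
    s=monitor.observe();q=s["orientation"]
    return R.from_quat([q[1],q[2],q[3],q[0]]).as_matrix(),np.array(s["ee_pos"]),s
def cam(name):
    """K, camera rotation (cam->world), camera centre"""
    i=imaging.camera_info(name)
    if name=="wrist":
        Rt,p,_=pose();M=i["mount"];Rc=Rt@M[:3,:3];c=Rt@M[:3,3]+p
    else:
        Rw=R.from_rotvec(i["rvec"]).as_matrix();Rc=Rw.T;c=-Rw.T@i["tvec"]
    return i,Rc,c
def onplane(C,uv,z):
    i,Rc,c=C;uv=np.atleast_2d(uv).astype(float)
    d=np.c_[(uv[:,0]-i["cx"])/i["fx"],(uv[:,1]-i["cy"])/i["fy"],np.ones(len(uv))]@Rc.T
    return c+d*((z-c[2])/d[:,2])[:,None]
def cloud(C,dep):
    i,Rc,c=C;v,u=np.mgrid[:dep.shape[0],:dep.shape[1]]
    P=np.dstack([(u-i["cx"])/i["fx"]*dep,(v-i["cy"])/i["fy"]*dep,dep])
    return P@Rc.T+c
E
python3 - <<'E'
from h import *
C=cam("top");p=cv2.imread("pics/top0.png");W=cloud(C,np.load("top0.npy"))
print("campos",C[2])
for n,(u,v),h in [("s",(326,231),.04),("m",(383,227),.048),("l",(254,230),.056),("xl",(181,193),.064),("pot",(475,197),.058),("pur",(418,224),.048),("or",(388,264),.048)]:
    a=W[v-18:v+19,u-18:u+19];m=(a[...,2]>h-.008)&(a[...,2]<h+.008)
    k,l,st,ce=cv2.connectedComponentsWithStats(m.astype(np.uint8))
    j=1+st[1:,4].argmax();c=ce[j]+[u-18,v-18]
    print(n,c.round(1),st[j],onplane(C,c,h).round(4)[0],a[l==j].mean(0).round(4))
for n,(u,v) in zip("abcd",[(381,161),(354,156),(324,155),(296,150)]):
    g=cv2.cvtColor(p,cv2.COLOR_BGR2GRAY)[v-20:v+20,u-20:u+20]
    m=cv2.morphologyEx((g<105).astype(np.uint8),cv2.MORPH_CLOSE,np.ones((3,3)))
    k,l,st,ce=cv2.connectedComponentsWithStats(m);j=l[20-2,20-3] or 1+st[1:,4].argmax()
    cn=max(cv2.findContours((l==j).astype(np.uint8),0,1)[0],key=cv2.contourArea);e=cv2.fitEllipse(cn)
    c=np.array(e[0])+[u-20,v-20];print("pad",n,c.round(1),np.round(e[1],1),onplane(C,c,.014).round(4)[0])
a=W[150:185,400:425];m=(a[...,2]>.06)&(a[...,2]<.075);print("stop",a[m].mean(0),m.sum())
cv2.imwrite("pics/crop.png",cv2.resize(p[120:280,160:490],None,fx=2.4,fy=2.4,interpolation=2))
E
```

```text
campos [ 0.40412609 -0.00391027  0.8420771 ]
s [325.7 229.5] [13 12 10 10 75] [ 0.4537 -0.0018  0.04  ] [ 0.4537 -0.0018  0.0393]
m [383.4 225.5] [ 12  10  14  14 149] [ 0.4631 -0.1264  0.048 ] [ 0.4631 -0.1264  0.0476]
l [252.3 228.1] [  8   8  18  17 243] [0.4542 0.1559 0.056 ] [0.4543 0.156  0.0556]
xl [178.8 192. ] [  5   7  22  21 356] [0.53   0.3163 0.064 ] [0.5301 0.3165 0.0637]
pot [475.8 195.4] [  9   7  21  20 331] [ 0.529 -0.323  0.058] [ 0.5292 -0.3234  0.057 ]
pur [419.4 223.3] [ 13  11  14  14 153] [ 0.4688 -0.2038  0.048 ] [ 0.4688 -0.204   0.0471]
or [388.7 262.9] [ 12  10  14  15 154] [ 0.3834 -0.1368  0.048 ] [ 0.3834 -0.1369  0.0473]
pad a [380.7 161.3] [24.  24.7] [ 0.6136 -0.127   0.014 ]
pad b [353.9 155.9] [22.6 24.6] [ 0.626  -0.0653  0.014 ]
pad c [323.  159.8] [28.8 33.6] [0.6161 0.0059 0.014 ]
pad d [294.3 154.6] [29.3 33.1] [0.6281 0.0726 0.014 ]
stop [ 0.59710927 -0.18640175  0.06702435] 228
```

View pics/crop.png

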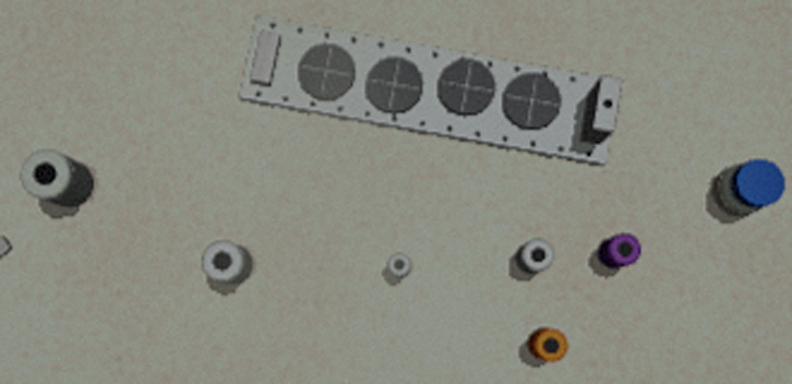

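The crop confirms it: bare-metal s (398,265), m (537,255), l (223,262) and xl (48,175) against the purple (621,250) and orange (549,345) look-alikes. The stop is at the right end by pad_a, and the pad crosses are at crop (531,100), (466,87), (394,84) and (326,71). First I swing halfway towards s.

```bash
cat > plan.py <<'E'
# usage: plan.py x y z yawdeg(of tool y) -> shift in tool axes from present pose
import sys;from h import *
Rt,p,s=pose();t=np.array(list(map(float,sys.argv[1:4])));a=np.radians(float(sys.argv[4]))
y=np.array([np.cos(a),np.sin(a),0]);z=np.array([0,0,-1.]);G=np.c_[np.cross(y,z),y,z]
d=Rt.T@(t-p);print("t",round(s["time_s"],2),"p",p.round(4),"xyz",d.round(4),"len",np.linalg.norm(d).round(3),"rot",np.degrees(R.from_matrix(Rt.T@G).as_rotvec()).round(2),"w",round(s["width"],3),"ff",round(s["finger_force"],1))
E
python3 - <<'E'
from h import *
C=cam("top");q=np.array([(531,100),(466,87),(394,84),(326,71)])/2.4+[160,120]
P=onplane(C,q,.014);print(P.round(4));d=P[3]-P[0];print(np.degrees(np.arctan2(-d[0],d[1])))
E
python3 -m pendant '[{"xyz":[0.215,-0.188,0],"angular":[0,0,-32],"fingers":0.3},{"xyz":[0.215,-0.188,0],"angular":[0,0,-32],"fingers":0.3},{"xyz":[0.215,-0.188,0],"angular":[0,0,-32],"fingers":0.3},{"xyz":[0.215,-0.188,0],"angular":[0,0,-32],"fingers":0.3},{"xyz":[0.215,-0.188,0],"angular":[0,0,-32],"fingers":0.3}]'
python3 plan.py 0.4537 -0.0018 0.1 -7.8
```

```text
[[ 0.6128 -0.1282  0.014 ]
 [ 0.6251 -0.0659  0.014 ]
 [ 0.6276  0.0033  0.014 ]
 [ 0.6401  0.0692  0.014 ]]
-7.889912660390117
time_s: 0.72
ee_pos: [0.3129, -0.247, 0.2456]
orientation: [-0.0, 0.903, 0.43, 0.0]
force: [0.3, -1.0, 0.4]
width: 0.7
finger_force: 0.0
t 0.72 p [ 0.3129 -0.247   0.2456] xyz [ 0.279  -0.0451  0.1457] len 0.318 rot [-2.000e-02 -3.000e-02 -3.126e+01] w 0.7 ff 0.0
```

```bash

python3 -m pendant '[{"xyz":[0.15,-0.024,0.04],"angular":[0,0,-10],"fingers":0.3},{"xyz":[0.2,-0.032,0.06],"angular":[0,0,-20],"fingers":0.3},{"xyz":[0.279,-0.045,0.1],"angular":[0,0,-31.3],"fingers":0.3},{"xyz":[0.279,-0.045,0.146],"angular":[0,0,-31.3],"fingers":0.3},{"xyz":[0.279,-0.045,0.146],"angular":[0,0,-31.3],"fingers":0.3}]' >/dev/null
python3 -m pendant '[{"xyz":[0,0,0],"angular":[0,0,0],"fingers":0.3}]'
python3 plan.py 0.4537 -0.0018 0.024 -7.8
python3 - <<'E'
from h import *
C=cam("wrist");p,d=imaging.camera("wrist");cv2.imwrite("pics/w1.png",p);W=cloud(C,d)
m=(abs(W[...,2]-.04)<.006)&(np.hypot(W[...,0]-.4537,W[...,1]+.0018)<.03);print(W[m].mean(0),np.ptp(W[m],0),m.sum())
E
```

```text
time_s: 1.48
ee_pos: [0.448, -0.0098, 0.1042]
orientation: [-0.003, 0.752, 0.659, -0.002]
force: [-0.1, -0.0, -0.2]
width: 0.699
finger_force: 0.0
t 1.48 p [ 0.448  -0.0098  0.1042] xyz [0.0086 0.0052 0.0802] len 0.081 rot [-0.38 -0.04  0.2 ] w 0.699 ff 0.0
[ 0.45330645 -0.00139151  0.04081672] [0.02110458 0.02162789 0.00936568] 651
```

View pics/w1.png

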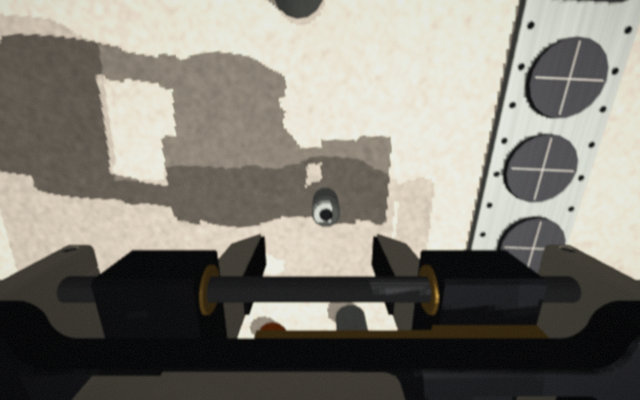

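The wrist view shows s at (325,207), centred between the fingers, and its position agrees with the top camera to 1 mm. Now I descend, grip and lift.

```bash

python3 -m pendant '[{"xyz":[0.0086,0.005,0.03],"angular":[-0.4,0,0.2],"fingers":0.3},{"xyz":[0.0086,0.005,0.06],"angular":[-0.4,0,0.2],"fingers":0.3},{"xyz":[0.0086,0.005,0.08],"angular":[-0.4,0,0.2],"fingers":0.3},{"xyz":[0.0086,0.005,0.08],"angular":[-0.4,0,0.2],"fingers":0.3}]' >/dev/null
python3 plan.py 0.4535 -0.0016 0.024 -7.8
python3 -m pendant '[{"xyz":[0,0,0],"angular":[0,0,0],"fingers":1},{"xyz":[0,0,0],"angular":[0,0,0],"fingers":1},{"xyz":[0,0,0],"angular":[0,0,0],"fingers":1},{"xyz":[0,0,0],"angular":[0,0,0],"fingers":1}]'
python3 -m pendant '[{"xyz":[0,0,-0.04],"angular":[0,0,0],"fingers":1},{"xyz":[0,0,-0.09],"angular":[0,0,0],"fingers":1},{"xyz":[0,0,-0.12],"angular":[0,0,0],"fingers":1},{"xyz":[0,0,-0.12],"angular":[0,0,0],"fingers":1}]'
python3 plan.py 0.6128 -0.1282 0.14 -7.8
```

```text
t 2.02 p [ 0.4547 -0.0057  0.0273] xyz [ 0.0039 -0.0018  0.0033] len 0.005 rot [ 0.33  0.01 -0.35] w 0.699 ff 0.0
time_s: 2.52
ee_pos: [0.4555, -0.0048, 0.0276]
orientation: [0.003, 0.755, 0.656, 0.002]
force: [-0.4, -0.2, -0.1]
width: 0.317
finger_force: 0.0
time_s: 3.02
ee_pos: [0.4557, -0.0048, 0.1493]
orientation: [0.005, 0.755, 0.656, 0.004]
force: [0.3, 0.2, -0.4]
width: 0.219
finger_force: 30.0
t 3.02 p [ 0.4557 -0.0048  0.1493] xyz [-0.1002  0.1727  0.0114] len 0.2 rot [ 0.69  0.02 -0.25] w 0.219 ff 30.0
```

The fingers were still closing when the lift began, and the width of 20 mm is less than the 22 mm blank, so the hold may be near the top. I'll look.

```bash
python3 - <<'E'
from h import *
p,d=imaging.camera("scene");C=cam("scene")
i,Rc,c=C;q=Rc.T@(np.array([.4557,-.0048,.13])-c);u=int(i["fx"]*q[0]/q[2]+i["cx"]);v=int(i["fy"]*q[1]/q[2]+i["cy"]);print(u,v)
a=cv2.resize(p[max(v-40,0):v+60,u-60:u+60],None,fx=4,fy=4,interpolation=2)
w,_=imaging.camera("wrist");b=cv2.resize(w[150:330,200:440],None,fx=1.3,fy=1.3)
cv2.imwrite("pics/s2.png",np.hstack([a,cv2.copyMakeBorder(b,0,a.shape[0]-b.shape[0],0,0,0)]))
E
```

```text
313 148
```

View pics/s2.png

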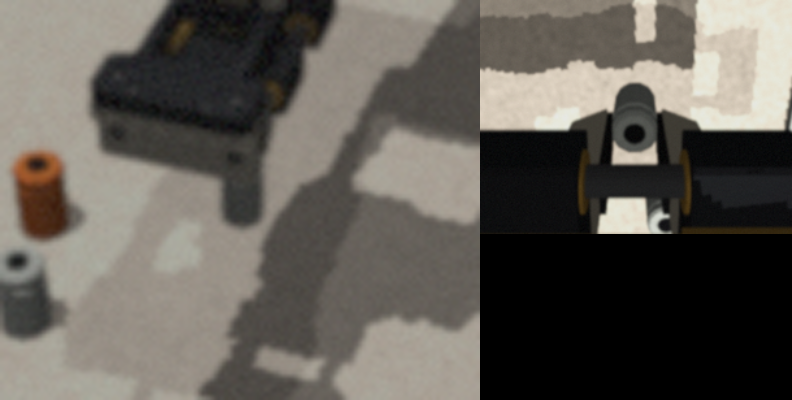

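The blank is held upright but low in the fingers, about 18 mm out below the tips. I'll measure its height in the hand, using the wrist depth of its top.

```bash
cat > held.py <<'E'
import sys;from h import *   # args: diameter -> centre and height of the held blank's top, relative to the TCP (tool axes)
Rt,p,_=pose();C=cam("wrist");im,d=imaging.camera("wrist");W=(cloud(C,d)-p)@Rt
D=float(sys.argv[1]);m=(d>0)&(abs(W[...,1])<D/2-.003)&(W[...,0]>-D/2-.004)&(W[...,0]<D/2+.008)&(abs(W[...,2])<.045)
z=W[m][:,2];h,e=np.histogram(z,np.arange(-.045,.046,.002));print([(round(a,3),int(b)) for a,b in zip(e,h) if b])
zt=np.percentile(z,30);t=m&(abs(W[...,2]-np.median(z[z<zt]))<.002);print("top",W[t].mean(0).round(4),W[t].min(0).round(4),W[t].max(0).round(4))
E
python3 held.py 0.022
```

```text
[(np.float64(0.009), 52), (np.float64(0.011), 641), (np.float64(0.013), 120), (np.float64(0.015), 42), (np.float64(0.017), 30), (np.float64(0.019), 2), (np.float64(0.021), 51), (np.float64(0.023), 49), (np.float64(0.025), 28), (np.float64(0.027), 33), (np.float64(0.029), 27), (np.float64(0.031), 28), (np.float64(0.033), 29), (np.float64(0.035), 26), (np.float64(0.037), 26), (np.float64(0.039), 21), (np.float64(0.041), 24), (np.float64(0.043), 23)]
top [ 0.0027 -0.0002  0.012 ] [-0.0084 -0.0079  0.0101] [0.0127 0.008  0.0135]
```

The top is 12 mm below the TCP, so only 7 mm is gripped, but the hold is firm (30 N) and the blank is upright. Its underside is 52 mm below the TCP. I carry it gently to pad a.

```bash

python3 -m pendant '[{"xyz":[-0.016,0.026,0],"angular":[0.7,0,-0.2],"fingers":1},{"xyz":[-0.04,0.07,0],"angular":[0.7,0,-0.2],"fingers":1},{"xyz":[-0.066,0.11,0],"angular":[0.7,0,-0.2],"fingers":1},{"xyz":[-0.09,0.15,0],"angular":[0.7,0,-0.2],"fingers":1},{"xyz":[-0.104,0.1725,0.01],"angular":[0.7,0,-0.2],"fingers":1}]' >/dev/null
python3 -m pendant '[{"xyz":[0,0,0.02],"angular":[0,0,0],"fingers":1},{"xyz":[0,0,0.045],"angular":[0,0,0],"fingers":1},{"xyz":[0,0,0.045],"angular":[0,0,0],"fingers":1},{"xyz":[0,0,0.045],"angular":[0,0,0],"fingers":1}]'
python3 plan.py 0.6124 -0.131 0.067 -7.8; python3 held.py 0.022 | tail -1
python3 - <<'E'
from h import *
p,d=imaging.camera("wrist");cv2.imwrite("pics/w3.png",p)
E
```

```text
time_s: 4.3
ee_pos: [0.6105, -0.1317, 0.0933]
orientation: [-0.002, 0.754, 0.657, -0.002]
force: [-0.0, 0.1, 0.1]
width: 0.223
finger_force: 30.0
t 4.3 p [ 0.6105 -0.1317  0.0933] xyz [0.001  0.0019 0.0263] len 0.026 rot [-0.33 -0.   -0.06] w 0.223 ff 30.0
top [ 0.0026 -0.0002  0.012 ] [-0.0084 -0.008   0.0101] [0.0127 0.008  0.0135]
```

View pics/w3.png

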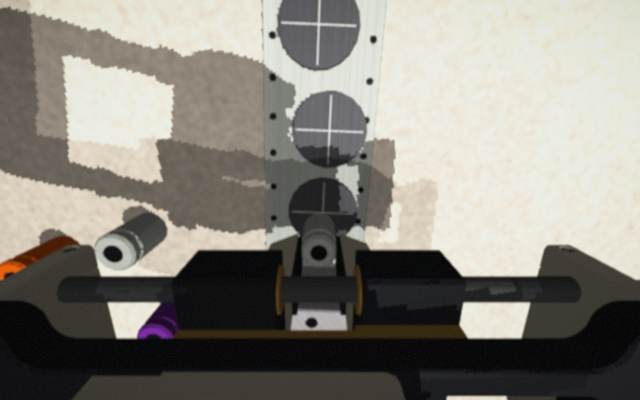

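The wrist view shows s held over pad a, whose cross is at (322,213), with the b cross at (329,130) and the c cross at (318,24). I'll check these against the pad coordinates, then lower.

```bash
python3 - <<'E'
from h import *
print(onplane(cam("wrist"),[(322,213),(329,130),(318,24)],.014).round(4))
E
python3 -m pendant '[{"xyz":[0.001,0.002,0.013],"angular":[-0.3,0,0],"fingers":1},{"xyz":[0.001,0.002,0.02],"angular":[-0.3,0,0],"fingers":1},{"xyz":[0.001,0.002,0.025],"angular":[-0.3,0,0],"fingers":1},{"xyz":[0.001,0.002,0.027],"angular":[-0.3,0,0],"fingers":1}]'
python3 plan.py 0.6124 -0.131 0.066 -7.8
```

```text
[[ 0.6132 -0.1307  0.014 ]
 [ 0.6271 -0.0665  0.014 ]
 [ 0.6285  0.0034  0.014 ]]
time_s: 4.9
ee_pos: [0.6126, -0.131, 0.0672]
orientation: [0.0, 0.754, 0.657, 0.0]
force: [-4.8, 1.3, 14.5]
width: 0.218
finger_force: 30.0
t 4.9 p [ 0.6126 -0.131   0.0672] xyz [-0.     -0.0002  0.0012] len 0.001 rot [ 0.02  0.01 -0.06] w 0.218 ff 30.0
```

Contact at 14 N, so I release, rise and move to m (0.463, -0.126).

```bash

python3 -m pendant '[{"xyz":[0,0,0],"angular":[0,0,0],"fingers":0.45},{"xyz":[0,0,0],"angular":[0,0,0],"fingers":0.45},{"xyz":[0,0,0],"angular":[0,0,0],"fingers":0.45},{"xyz":[0,0,-0.03],"angular":[0,0,0],"fingers":0.45},{"xyz":[0,0,-0.06],"angular":[0,0,0],"fingers":0.45}]'
python3 -m pendant '[{"xyz":[-0.005,-0.05,0],"angular":[0,0,0],"fingers":0.45},{"xyz":[-0.01,-0.1,0],"angular":[0,0,0],"fingers":0.45},{"xyz":[-0.016,-0.149,0],"angular":[0,0,0],"fingers":0.45},{"xyz":[-0.016,-0.149,0],"angular":[0,0,0],"fingers":0.45},{"xyz":[-0.016,-0.149,0],"angular":[0,0,0],"fingers":0.45}]'
python3 plan.py 0.463 -0.1264 0.028 -7.8
python3 - <<'E'
from h import *
C=cam("wrist");p,d=imaging.camera("wrist");W=cloud(C,d)
m=(abs(W[...,2]-.048)<.005)&(np.hypot(W[...,0]-.463,W[...,1]+.1264)<.025);print("m",W[m].mean(0),np.ptp(W[m],0))
p,d=imaging.camera("top");W=cloud(cam("top"),d);m=(abs(W[...,2]-.054)<.006)&(np.hypot(W[...,0]-.613,W[...,1]+.129)<.03);print("s",W[m].mean(0),np.ptp(W[m],0),m.sum())
E
```

```text
time_s: 5.52
ee_pos: [0.6122, -0.1309, 0.1267]
orientation: [-0.0, 0.754, 0.657, -0.0]
force: [0.7, -0.4, 0.6]
width: 0.551
finger_force: 0.0
time_s: 6.15
ee_pos: [0.4638, -0.127, 0.127]
orientation: [0.001, 0.754, 0.657, 0.0]
force: [0.3, 0.1, 0.4]
width: 0.554
finger_force: 0.0
t 6.15 p [ 0.4638 -0.127   0.127 ] xyz [ 0.0005 -0.0011  0.099 ] len 0.099 rot [ 0.12  0.03 -0.08] w 0.554 ff 0.0
m [ 0.46274342 -0.12635093  0.04901506] [0.02897269 0.02986934 0.00809991]
s [ 0.61290415 -0.12669837  0.0532361 ] [0.02022842 0.01973804 0.00689833] 70
```

s stands on pad a, within 2–4 mm of its centre. Now I grip m, waiting long enough this time.

```bash

python3 -m pendant '[{"xyz":[0,-0.001,0.045],"angular":[0,0,0],"fingers":0.45},{"xyz":[0,-0.001,0.08],"angular":[0,0,0],"fingers":0.45},{"xyz":[0,-0.001,0.099],"angular":[0,0,0],"fingers":0.45},{"xyz":[0,-0.001,0.099],"angular":[0,0,0],"fingers":0.45},{"xyz":[0,-0.001,0.099],"angular":[0,0,0],"fingers":1}]'
python3 -m pendant '[{"xyz":[0,0,0],"angular":[0,0,0],"fingers":1},{"xyz":[0,0,0],"angular":[0,0,0],"fingers":1},{"xyz":[0,0,0],"angular":[0,0,0],"fingers":1},{"xyz":[0,0,0],"angular":[0,0,0],"fingers":1}]'
python3 -m pendant '[{"xyz":[0,0,-0.03],"angular":[0,0,0],"fingers":1},{"xyz":[0,0,-0.08],"angular":[0,0,0],"fingers":1},{"xyz":[0,0,-0.12],"angular":[0,0,0],"fingers":1},{"xyz":[0,0,-0.12],"angular":[0,0,0],"fingers":1}]'
python3 plan.py 0.626 -0.066 0.1 -7.8; python3 held.py 0.03|tail -1
```

```text
time_s: 6.88
ee_pos: [0.4627, -0.1266, 0.0279]
orientation: [0.001, 0.754, 0.657, 0.0]
force: [0.4, 0.8, -0.3]
width: 0.48
finger_force: 0.0
time_s: 7.38
ee_pos: [0.4624, -0.1266, 0.0283]
orientation: [0.001, 0.754, 0.657, 0.0]
force: [0.3, 0.5, 5.8]
width: 0.325
finger_force: 30.0
time_s: 7.88
ee_pos: [0.4631, -0.127, 0.1502]
orientation: [0.003, 0.754, 0.657, 0.001]
force: [-0.2, 0.5, -1.0]
width: 0.318
finger_force: 30.0
t 7.88 p [ 0.4631 -0.127   0.1502] xyz [0.0828 0.1527 0.051 ] len 0.181 rot [ 0.35  0.11 -0.06] w 0.318 ff 30.0
top [ 0.0016 -0.0004 -0.0208] [-0.0156 -0.012  -0.0229] [ 0.0139  0.0117 -0.0191]
```

m is held at the expected height, with its underside 27 mm below the TCP. Now to pad b.

```bash

python3 -m pendant '[{"xyz":[0.02,0.04,0],"angular":[0.3,0,0],"fingers":1},{"xyz":[0.045,0.085,0],"angular":[0.3,0,0],"fingers":1},{"xyz":[0.07,0.13,0],"angular":[0.3,0,0],"fingers":1},{"xyz":[0.083,0.153,0],"angular":[0.3,0,0],"fingers":1},{"xyz":[0.083,0.153,0.03],"angular":[0.3,0,0],"fingers":1}]' >/dev/null
python3 -m pendant '[{"xyz":[0,0,0.03],"angular":[0,0,0],"fingers":1},{"xyz":[0,0,0.05],"angular":[0,0,0],"fingers":1},{"xyz":[0,0,0.06],"angular":[0,0,0],"fingers":1},{"xyz":[0,0,0.06],"angular":[0,0,0],"fingers":1}]'
python3 plan.py 0.626 -0.066 0.041 -7.8; python3 held.py 0.03|tail -1
```

```text
time_s: 9.05
ee_pos: [0.6234, -0.0649, 0.0559]
orientation: [-0.003, 0.754, 0.657, -0.003]
force: [-0.2, -0.5, -1.3]
width: 0.32
finger_force: 30.0
t 9.05 p [ 0.6234 -0.0649  0.0559] xyz [-0.0008  0.0029  0.0149] len 0.015 rot [-0.47 -0.01 -0.06] w 0.32 ff 30.0
top [ 0.0017 -0.0004 -0.0207] [-0.0154 -0.012  -0.0227] [ 0.014   0.0117 -0.0188]
```

```bash

python3 -m pendant '[{"xyz":[-0.002,0.003,0.008],"angular":[-0.4,0,0],"fingers":1},{"xyz":[-0.002,0.003,0.013],"angular":[-0.4,0,0],"fingers":1},{"xyz":[-0.002,0.003,0.0155],"angular":[-0.4,0,0],"fingers":1},{"xyz":[-0.002,0.003,0.0155],"angular":[-0.4,0,0],"fingers":1}]'
python3 -m pendant '[{"xyz":[0,0,0],"angular":[0,0,0],"fingers":0.4},{"xyz":[0,0,0],"angular":[0,0,0],"fingers":0.4},{"xyz":[0,0,0],"angular":[0,0,0],"fingers":0.4},{"xyz":[0,0,-0.04],"angular":[0,0,0],"fingers":0.35},{"xyz":[0,0,-0.085],"angular":[0,0,0],"fingers":0.35}]'
python3 -m pendant '[{"xyz":[0.035,-0.035,0],"angular":[0,0,0],"fingers":0.35},{"xyz":[0.08,-0.08,0],"angular":[0,0,0],"fingers":0.35},{"xyz":[0.12,-0.12,0],"angular":[0,0,0],"fingers":0.35},{"xyz":[0.16,-0.16,0],"angular":[0,0,0],"fingers":0.35},{"xyz":[0.199,-0.201,0],"angular":[0,0,0],"fingers":0.35}]'
python3 -m pendant '[{"xyz":[0,0,0],"angular":[0,0,0],"fingers":0.35},{"xyz":[0,0,0],"angular":[0,0,0],"fingers":0.35}]' >/dev/null
python3 plan.py 0.4543 0.156 0.033 -7.8
python3 - <<'E'
from h import *
C=cam("wrist");p,d=imaging.camera("wrist");W=cloud(C,d)
m=(abs(W[...,2]-.056)<.005)&(np.hypot(W[...,0]-.4543,W[...,1]-.156)<.028);print("l",W[m].mean(0),np.ptp(W[m],0))
p,d=imaging.camera("top");W=cloud(cam("top"),d);m=(abs(W[...,2]-.062)<.006)&(np.hypot(W[...,0]-.626,W[...,1]+.066)<.03);print("m",W[m].mean(0),np.ptp(W[m],0),m.sum())
E
```

```text
time_s: 9.6
ee_pos: [0.6269, -0.0675, 0.0423]
orientation: [0.001, 0.754, 0.657, 0.001]
force: [-1.3, -0.7, 2.4]
width: 0.322
finger_force: 30.0
time_s: 10.22
ee_pos: [0.6262, -0.0673, 0.127]
orientation: [-0.0, 0.754, 0.657, -0.0]
force: [0.8, 0.1, 0.1]
width: 0.648
finger_force: 0.0
time_s: 10.85
ee_pos: [0.4538, 0.1586, 0.1268]
orientation: [0.001, 0.754, 0.657, 0.001]
force: [0.6, 1.1, -0.9]
width: 0.65
finger_force: 0.0
t 11.1 p [0.4555 0.1572 0.1269] xyz [-0.0013 -0.0013  0.0939] len 0.094 rot [ 0.18 -0.   -0.02] w 0.65 ff 0.0
l [0.45409177 0.15759118 0.05712969] [0.03740717 0.0380846  0.0086244 ]
m [ 0.62599422 -0.06701797  0.06130758] [0.02827425 0.02861181 0.00705489] 142
```

m is on pad b. Now grip l.

```bash

python3 -m pendant '[{"xyz":[0,-0.001,0.045],"angular":[0,0,0],"fingers":0.35},{"xyz":[0,-0.001,0.08],"angular":[0,0,0],"fingers":0.35},{"xyz":[0,-0.001,0.094],"angular":[0,0,0],"fingers":0.35},{"xyz":[0,-0.001,0.094],"angular":[0,0,0],"fingers":0.35},{"xyz":[0,-0.001,0.094],"angular":[0,0,0],"fingers":1}]' >/dev/null
python3 -m pendant '[{"xyz":[0,0,0],"angular":[0,0,0],"fingers":1},{"xyz":[0,0,0],"angular":[0,0,0],"fingers":1},{"xyz":[0,0,0],"angular":[0,0,0],"fingers":1},{"xyz":[0,0,0],"angular":[0,0,0],"fingers":1},{"xyz":[0,0,0],"angular":[0,0,0],"fingers":1}]'
python3 -m pendant '[{"xyz":[0,0,-0.03],"angular":[0,0,0],"fingers":1},{"xyz":[0,0,-0.08],"angular":[0,0,0],"fingers":1},{"xyz":[0,0,-0.12],"angular":[0,0,0],"fingers":1},{"xyz":[0,0,-0.12],"angular":[0,0,0],"fingers":1}]'
python3 plan.py 0.628 0.0034 0.1 -7.8; python3 held.py 0.038|tail -1
```

```text
time_s: 12.45
ee_pos: [0.4546, 0.1575, 0.0335]
orientation: [0.001, 0.754, 0.657, 0.001]
force: [-0.1, -0.1, 6.7]
width: 0.406
finger_force: 30.0
time_s: 12.95
ee_pos: [0.4554, 0.1578, 0.1554]
orientation: [0.002, 0.754, 0.657, 0.003]
force: [0.3, 0.3, -1.8]
width: 0.41
finger_force: 30.0
t 12.95 p [0.4554 0.1578 0.1554] xyz [-0.1295  0.1917  0.0566] len 0.238 rot [ 0.45 -0.11 -0.05] w 0.41 ff 30.0
top [-0.0009 -0.0004 -0.0238] [-0.0196 -0.016  -0.0258] [ 0.0177  0.016  -0.0222]
```

l is held with its underside 32 mm below the TCP. Now to pad c.

```bash

python3 -m pendant '[{"xyz":[-0.02,0.03,0],"angular":[0.4,0,0],"fingers":1},{"xyz":[-0.05,0.075,0],"angular":[0.4,0,0],"fingers":1},{"xyz":[-0.08,0.12,0],"angular":[0.4,0,0],"fingers":1},{"xyz":[-0.11,0.16,0],"angular":[0.4,0,0],"fingers":1},{"xyz":[-0.129,0.192,0.01],"angular":[0.4,0,0],"fingers":1}]' >/dev/null
python3 -m pendant '[{"xyz":[0,0,0.04],"angular":[0,0,0],"fingers":1},{"xyz":[0,0,0.07],"angular":[0,0,0],"fingers":1},{"xyz":[0,0,0.085],"angular":[0,0,0],"fingers":1},{"xyz":[0,0,0.085],"angular":[0,0,0],"fingers":1}]'
python3 plan.py 0.628 0.0034 0.0465 -7.8; python3 held.py 0.038|tail -1
```

```text
time_s: 14.12
ee_pos: [0.6249, 0.0036, 0.0561]
orientation: [-0.003, 0.754, 0.657, -0.003]
force: [0.6, -0.0, -1.8]
width: 0.412
finger_force: 30.0
t 14.12 p [0.6249 0.0036 0.0561] xyz [0.0002 0.0032 0.0096] len 0.01 rot [-0.51  0.01 -0.05] w 0.412 ff 30.0
top [-0.0008 -0.0004 -0.0238] [-0.0195 -0.016  -0.0258] [ 0.0175  0.016  -0.022 ]
```

```bash

python3 -m pendant '[{"xyz":[0.001,0.003,0.006],"angular":[-0.4,0,0],"fingers":1},{"xyz":[0.001,0.003,0.009],"angular":[-0.4,0,0],"fingers":1},{"xyz":[0.001,0.003,0.0105],"angular":[-0.4,0,0],"fingers":1},{"xyz":[0.001,0.003,0.0105],"angular":[-0.4,0,0],"fingers":1}]'
python3 -m pendant '[{"xyz":[0,0,0],"angular":[0,0,0],"fingers":0.3},{"xyz":[0,0,0],"angular":[0,0,0],"fingers":0.3},{"xyz":[0,0,0],"angular":[0,0,0],"fingers":0.3},{"xyz":[0,0,-0.04],"angular":[0,0,0],"fingers":0.25},{"xyz":[0,0,-0.085],"angular":[0,0,0],"fingers":0.25}]'
python3 -m pendant '[{"xyz":[0.04,-0.018,0],"angular":[0,0,0],"fingers":0.25},{"xyz":[0.09,-0.042,0],"angular":[0,0,0],"fingers":0.25},{"xyz":[0.14,-0.066,0],"angular":[0,0,0],"fingers":0.25},{"xyz":[0.19,-0.09,0],"angular":[0,0,0],"fingers":0.25},{"xyz":[0.24,-0.113,0],"angular":[0,0,0],"fingers":0.25}]'
python3 -m pendant '[{"xyz":[0.04,-0.018,0],"angular":[0,0,0],"fingers":0.25},{"xyz":[0.056,-0.0265,0],"angular":[0,0,0],"fingers":0.25},{"xyz":[0.056,-0.0265,0],"angular":[0,0,0],"fingers":0.25},{"xyz":[0.056,-0.0265,0],"angular":[0,0,0],"fingers":0.25}]' >/dev/null
python3 plan.py 0.53 0.317 0.037 -7.8
python3 - <<'E'
from h import *
C=cam("wrist");p,d=imaging.camera("wrist");W=cloud(C,d)
m=(abs(W[...,2]-.064)<.005)&(np.hypot(W[...,0]-.53,W[...,1]-.317)<.032);print("xl",W[m].mean(0),np.ptp(W[m],0))
p,d=imaging.camera("top");W=cloud(cam("top"),d);m=(abs(W[...,2]-.070)<.006)&(np.hypot(W[...,0]-.628,W[...,1]-.0034)<.03);print("l",W[m].mean(0),np.ptp(W[m],0),m.sum())
E
```

```text
time_s: 14.68
ee_pos: [0.6291, 0.004, 0.0476]
orientation: [0.001, 0.754, 0.657, 0.001]
force: [0.5, -0.1, -1.5]
width: 0.411
finger_force: 30.0
time_s: 15.3
ee_pos: [0.6284, 0.004, 0.1327]
orientation: [-0.0, 0.754, 0.657, -0.0]
force: [-0.4, -0.8, 0.7]
width: 0.751
finger_force: 0.0
time_s: 15.92
ee_pos: [0.5491, 0.2588, 0.1325]
orientation: [0.001, 0.754, 0.657, 0.001]
force: [1.5, 0.1, 0.2]
width: 0.747
finger_force: 0.0
t 16.43 p [0.5318 0.3149 0.1321] xyz [ 0.0019 -0.0022  0.0951] len 0.095 rot [ 0.11  0.04 -0.13] w 0.749 ff 0.0
xl [0.53084475 0.31889054 0.06520132] [0.04529245 0.04600106 0.00876307]
l [0.62801748 0.00340163 0.06941753] [0.03619743 0.03481451 0.00777888] 238
```

l is on pad c. Now grip xl.

```bash

python3 -m pendant '[{"xyz":[0.003,-0.0015,0.045],"angular":[0,0,0],"fingers":0.25},{"xyz":[0.003,-0.0015,0.08],"angular":[0,0,0],"fingers":0.25},{"xyz":[0.003,-0.0015,0.095],"angular":[0,0,0],"fingers":0.25},{"xyz":[0.003,-0.0015,0.095],"angular":[0,0,0],"fingers":0.25},{"xyz":[0.003,-0.0015,0.095],"angular":[0,0,0],"fingers":1}]' >/dev/null
python3 -m pendant '[{"xyz":[0,0,0],"angular":[0,0,0],"fingers":1},{"xyz":[0,0,0],"angular":[0,0,0],"fingers":1},{"xyz":[0,0,0],"angular":[0,0,0],"fingers":1},{"xyz":[0,0,0],"angular":[0,0,0],"fingers":1},{"xyz":[0,0,0],"angular":[0,0,0],"fingers":1}]'
python3 -m pendant '[{"xyz":[0,0,-0.03],"angular":[0,0,0],"fingers":1},{"xyz":[0,0,-0.08],"angular":[0,0,0],"fingers":1},{"xyz":[0,0,-0.13],"angular":[0,0,0],"fingers":1},{"xyz":[0,0,-0.13],"angular":[0,0,0],"fingers":1}]'
python3 plan.py 0.6405 0.0695 0.1 -7.8; python3 held.py 0.046|tail -1
```

```text
time_s: 17.77
ee_pos: [0.5309, 0.3197, 0.0383]
orientation: [0.001, 0.754, 0.657, 0.002]
force: [-0.2, -0.4, 5.8]
width: 0.498
finger_force: 30.0
time_s: 18.27
ee_pos: [0.5317, 0.3204, 0.1713]
orientation: [0.002, 0.754, 0.657, 0.004]
force: [0.9, -0.0, -2.4]
width: 0.499
finger_force: 30.0
t 18.27 p [0.5317 0.3204 0.1713] xyz [-0.234   0.1414  0.0715] len 0.283 rot [ 0.49 -0.24 -0.05] w 0.499 ff 30.0
top [-0.0016 -0.0003 -0.0272] [-0.0198 -0.02   -0.0291] [ 0.0209  0.02   -0.0255]
```

```bash

python3 -m pendant '[{"xyz":[-0.03,0.018,0],"angular":[0.4,0,0],"fingers":1},{"xyz":[-0.075,0.045,0],"angular":[0.4,0,0],"fingers":1},{"xyz":[-0.12,0.073,0],"angular":[0.4,0,0],"fingers":1},{"xyz":[-0.17,0.103,0],"angular":[0.4,0,0],"fingers":1},{"xyz":[-0.21,0.127,0],"angular":[0.4,0,0],"fingers":1}]' >/dev/null
python3 -m pendant '[{"xyz":[-0.023,0.015,0],"angular":[0,0,0],"fingers":1},{"xyz":[-0.023,0.015,0.05],"angular":[0,0,0],"fingers":1},{"xyz":[-0.023,0.015,0.08],"angular":[0,0,0],"fingers":1},{"xyz":[-0.023,0.015,0.105],"angular":[0,0,0],"fingers":1},{"xyz":[-0.023,0.015,0.105],"angular":[0,0,0],"fingers":1}]'
python3 plan.py 0.6405 0.0695 0.051 -7.8; python3 held.py 0.046|tail -1
python3 - <<'E'
from h import *
p,d=imaging.camera("wrist");cv2.imwrite("pics/w4.png",p)
E
```

```text
time_s: 19.58
ee_pos: [0.6351, 0.0693, 0.0577]
orientation: [-0.005, 0.754, 0.657, -0.005]
force: [-0.1, 0.7, -2.1]
width: 0.501
finger_force: 30.0
t 19.57 p [0.6351 0.0693 0.0577] xyz [0.0009 0.0054 0.0067] len 0.009 rot [-0.83  0.07 -0.06] w 0.501 ff 30.0
top [-0.0015 -0.0004 -0.0271] [-0.0199 -0.02   -0.0291] [ 0.0208  0.02   -0.0254]
```

View pics/w4.png

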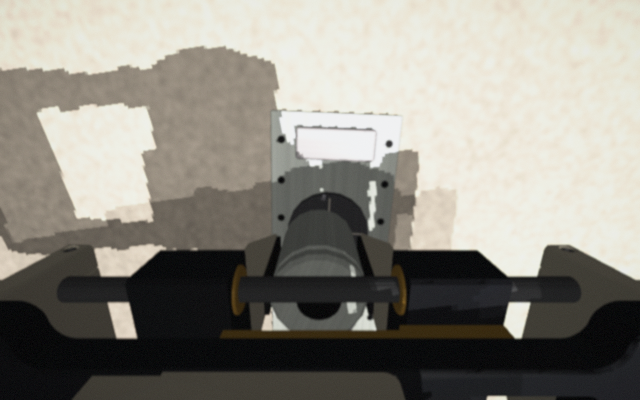

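xl hangs just above pad d, the dark disc around (325,215). I correct, set it down, release and rise.

```bash

python3 -m pendant '[{"xyz":[0.002,0.005,0],"angular":[-0.7,0,0],"fingers":1},{"xyz":[0.002,0.005,0.004],"angular":[-0.7,0,0],"fingers":1},{"xyz":[0.002,0.005,0.0075],"angular":[-0.7,0,0],"fingers":1},{"xyz":[0.002,0.005,0.0075],"angular":[-0.7,0,0],"fingers":1}]'
python3 -m pendant '[{"xyz":[0,0,0],"angular":[0,0,0],"fingers":0.25},{"xyz":[0,0,0],"angular":[0,0,0],"fingers":0.25},{"xyz":[0,0,0],"angular":[0,0,0],"fingers":0.25},{"xyz":[0,0,0],"angular":[0,0,0],"fingers":0.25},{"xyz":[0,0,-0.04],"angular":[0,0,0],"fingers":0.25}]'
python3 -m pendant '[{"xyz":[0,0,-0.05],"angular":[0,0,0],"fingers":0.2},{"xyz":[0.02,-0.05,-0.09],"angular":[0,0,0],"fingers":0.2},{"xyz":[0.03,-0.11,-0.12],"angular":[0,0,0],"fingers":0.2},{"xyz":[0.04,-0.17,-0.12],"angular":[0,0,0],"fingers":0.2},{"xyz":[0.04,-0.2,-0.12],"angular":[0,0,0],"fingers":0.2}]'
python3 - <<'E'
from h import *
p,d=imaging.camera("top");W=cloud(cam("top"),d)
for n,x,y,h in [("s",.613,-.1295,.054),("m",.626,-.066,.062),("l",.628,.0034,.07),("xl",.6405,.0695,.078),("pot",.5292,-.3234,.058)]:
    m=(abs(W[...,2]-h)<.006)&(np.hypot(W[...,0]-x,W[...,1]-y)<.033);print(n,W[m].mean(0).round(4),np.ptp(W[m],0).round(3),(W[m].mean(0)-[x,y,h]).round(4))
q,_=imaging.camera("scene")
cv2.imwrite("pics/end.png",np.vstack([cv2.resize(p[100:290,150:500],(700,380)),cv2.resize(q[150:300,150:550],(700,210))]))
E
```

```text
time_s: 20.18
ee_pos: [0.6432, 0.0706, 0.0545]
orientation: [0.002, 0.754, 0.657, 0.002]
force: [0.5, -1.0, -2.4]
width: 0.496
finger_force: 30.0
time_s: 20.8
ee_pos: [0.6411, 0.0706, 0.092]
orientation: [0.0, 0.754, 0.657, -0.0]
force: [0.8, -0.5, 0.3]
width: 0.749
finger_force: 0.0
time_s: 21.42
ee_pos: [0.4473, 0.1386, 0.2142]
orientation: [0.003, 0.754, 0.657, 0.003]
force: [-0.2, -0.5, 0.3]
width: 0.801
finger_force: 0.0
s [ 0.6125 -0.1274  0.0529] [0.021 0.02  0.01 ] [-0.0005  0.0021 -0.0011]
m [ 0.6263 -0.067   0.0612] [0.028 0.029 0.008] [ 0.0003 -0.001  -0.0008]
l [0.6281 0.0034 0.0693] [0.038 0.035 0.008] [ 0.0001  0.     -0.0007]
xl [0.6426 0.0686 0.0775] [0.045 0.045 0.009] [ 0.0021 -0.0009 -0.0005]
pot [ 0.5293 -0.3235  0.0572] [0.042 0.042 0.009] [ 0.0001 -0.0001 -0.0008]
```

View pics/end.png

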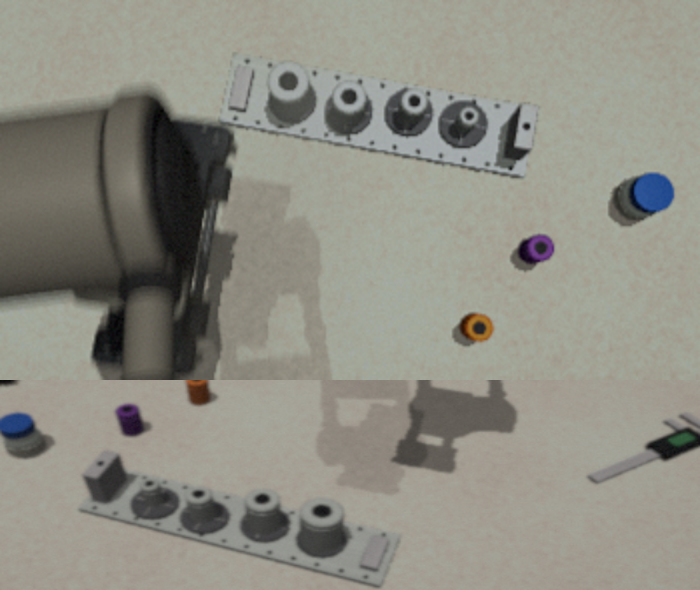

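The final picture shows s (470,116), m (414,100), l (349,96) and xl (289,80) upright on pads a to d, all within about 4 mm of centre. The jar has not moved and the arm is clear, so I hand the job in.

```bash
python3 -m pendant '[{"xyz":[0,0,0],"angular":[0,0,0],"fingers":0.2},{"xyz":[0,0,0],"angular":[0,0,0],"fingers":0.2}]' >/dev/null; python3 -c "
from cell import ticket;print(ticket.finish_job())"
```

```text
the job is handed in; nothing more can be done
None
```

The job is handed in at about 22 s: all four blanks stand in size order on pads a to d, smallest next to the stop and each within about 4 mm of its pad's centre, everything is released, and the jar has not moved; the hand-in gave no verdict.

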